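# Lock the bayonet battery cap on a field radio

### The job

The battery is already in the radio lying on the bench: pick up the black battery cap by its grip bar and close the battery collar with it. Feel for the two slots with the lugs, push the cap in against the spring, twist it clockwise to its stop and let go, so that it stays caught and upright. Do not force it (at no time more than 60 N between cap and collar, all their contacts added up) and leave the other things on the bench where they are.

Things in the scene. Friction and masses are not known exactly. Their poses are not given: they have to be found in the camera images.
- cap_mid (a point): Battery cap, black plastic, about 120 g, 59 mm tall, standing on the bench on its foot; point on its axis half-way up (29.5 mm above the foot), z up. Flange 56 mm diameter, 23 to 29 mm above the foot. Above it a grey grip bar, 44 mm long (x), 14 mm thick (y), from 29 to 59 mm above the foot. A half turn about z looks and works the same.
- cap_foot (a point): Centre of the cap's underside. Shank 32 mm diameter from 0 to 23 mm above it, tapering to 25 mm over the lowest 3.5 mm. Two steel lugs at +x and -x (in line with the bar), 7.5 mm wide, out to 23 mm from the axis, 6 to 12 mm above this point.
- mouth (a point): Centre of the open mouth of the battery collar on the radio, at rim height (125 mm above the bench); axes as the radio's. Bore 35 mm; two opposite slots 10.5 mm wide, out to 25 mm from the axis. The line through the slots lies within 0.5 rad either way of this x axis, differently each time, and is not measured: see or feel it. Lugs beside the slots ride on the rim, cap foot 6 mm below it.
- collar_base (a point): Centre of the collar's base on the radio's top, 40 mm below the mouth; collar 62 mm outer diameter. To lock: lugs in slots, push until the foot is 21.5 to 22.5 mm below the rim (flange meets rim at 23; lugs clear below 20), turn clockwise from above: catch centre 50 degrees from slot centre, hard stop 4 degrees on (lugs have 4 degrees of play in slot and catch). Blocked the other way. In the catch the spring lifts the cap 3 mm.
- contact (a joint): Spring contact in the collar, pressed down by the cap's foot: 0 at rest (top 9 mm below the rim), metres downward; 3 N at first, 0.5 N more per mm, about 10 N at full depth. Reads about 0.008 with the cap locked and let go (foot 17 mm, cap_mid 12.5 mm from the rim, below and above), 0.011 if turned only part way, 0 if not locked: it then pushes the cap out.
- radio: Field radio, fixed olive box 220 x 260 x 85 mm (x, y, z), control panel up; origin at the centre of its underside. The collar stands at x -30, y -30 mm. Other fittings on the panel are under 15 mm tall, on the +x half and at the +y side.
- cell_mid (a point): Spare battery cell, 33 mm diameter, 60 mm tall, standing on the bench; point half-way up. Bystander.
- mug: White mug, 80 mm diameter, 90 mm tall, standing; origin at the centre of its underside, handle at +y. Bystander.
- driver: Screwdriver lying on the bench along its own x; origin under its middle. Bystander.
There are look-alikes about, which are no part of the job. What is shaped like the part that bears cap_mid but pink or turquoise is not meant.

How it is judged:
On the way, in this order (a step that is already met when the one before it is completed fails the run):
1. the cap is lifted clear of the bench (height (world z) of cap_mid above 0.09 m), for 0.1 s.
2. the cap is pushed in against the spring until its lugs are below the rim's lands (horizontal distance between cap_mid and mouth below 0.005 m and z of cap_mid in the frame of mouth below 0.0103 m), for 0.1 s.
At the end, for the whole second after the job is handed in: The cap is locked in the collar: cap_mid is 10.7 to 14.7 mm above the rim (caught, lifted into the catch by the spring; neither part-turned nor pushed out), within 4 mm of the collar's axis, upright within 0.12 rad, at rest and let go (z of cap_mid in the frame of mouth between 0.0107 and 0.0147 m and horizontal distance between cap_mid and mouth below 0.004 m and angle between cap_mid's own z axis and vertical below 0.12 rad and linear speed of cap below 0.01 m/s); the robot touches nothing.
It fails at once if more than 60 N between cap and collar, all contacts added up (contact force between cap and collar above 60 N).
It fails at once if a bystander is moved more than 25 mm (distance of any of cell_mid, mug, driver from where it was at the start of the episode above 0.025 m).
It also fails if it takes over 64 s, if anything falls off the work surface, if the arm or the gripper's body presses on something with over 40 N, if the wrist force passes 120 N, or if a joint passes its speed limit or range.

### The arm

A 6-joint arm with a two-finger parallel gripper is mounted at the origin on the work surface. World frame = base frame: x ahead of the robot, y to its left, z up, the work surface at z = 0. Lengths are in m, angles in rad, forces in N, time in s.
With the tool pointing down it reaches from about 0.25 to 0.725 m from the base axis. Payload 9.7 kg.
Tool frame: the origin (TCP) lies at the very end of the fingers, on their centre line; the grasp point (between the pads) lies 19 mm behind it; z points along the fingers, y is the line along which they close (so a half turn about z gives the same grasp; the last joint's range is limited). The gripper opens to 85 mm and grips with 20 to 120 N. Pads are 22 mm wide; open, the fingers measure 114 mm over their backs; the gripper's body (76 mm by 85 mm) begins 54 mm behind the grasp point. The pads swing forward as they close: fully open they stand 13 mm farther back than shut.
Start: joints at [-1.293, 0.087, 0.176, 1.66, 0, 1.571], TCP at [0.151, -0.529, 0.231] pointing down, gripper open.
Joint ranges: [-3.13, 3.13], [-0.85, 1.81], [-1.15, 1.24], [-2.2, 2.28], [-1.44, 1.52], [-3.14, 3.14]. Speed limits (rad/s): [2.22, 2.22, 2.57, 3.14, 3.14, 3.14].

### API

Orientations are given as a unit quaternion [w, x, y, z].
In Python, from rig import manip gives the robot as it stands. The module is installed in compiled form; this text tells all that it offers.
- The arm moves only by the tool move_arm, never from a script. Its argument "targets" is a list of rows, each a list of 7 numbers: the shift along the tool's x, y, z in cm, then the turn, a rotation vector about the tool's x, y, z in degrees, then the opening, from 0 (shut) to 1 (fully open). In form: [[tx, ty, tz, ax, ay, az, grip], ...]. A call has 1 to 8 rows; each row is the pose to reach, as a shift and turn from the pose commanded when the call began, along the tool's axes at that moment; what a row does not reach only later rows make up. A row lasts 1/8 s, in which the tool goes at most 62.5 mm and 10.7 degrees, less where a joint would pass 70% of its speed; a pose out of reach is approached as far as the arm can. A call with a gripper value outside its range is refused whole. The fingers move at their own pace and stop on an object; the grip force is fixed at half the most. Time passes only in rows, so rows that repeat a pose let the fingers close. It gives the time, the measured TCP pose, the force, the opening and the grip force at its end, in the units of the state.
- manip.sense(): the state, without advancing time (a new reading comes with each control period).
- manip.grab_frame(name): name is "scene" or "side" or "wrist"; returns a dict with "pixels" (400x640x3 uint8, red, green, blue), "depth" (400x640 float32, m along the optical axis (not along the pixel's ray), 0 where there is no reading), "intrinsics" (3x3 intrinsics, pixels), "eye" and "orientation" of the camera in the world. Camera axes: x right, y down, z forward; pixel columns grow to the right and rows downward; lengths in m; the calibration is good to about 2 mm. The wrist camera is an equidistant fisheye: a pixel r from the principal point sees the ray r / f radians off the axis. A picture is of the moment at which its call begins.
- manip.sign_off(): hands the job in; it is judged then, once.
Trained networks look in a picture, given as the dict that the camera call returned (one of the last four; its "shot" number tells which), for a name from the list of things; names that differ only in an ending like _2 or _b are one class to them, and where a whole thing is asked for, a point or a joint stands for the part that bears it (a point fixed in the world has none). Each returns a list of dicts, best first, with "p" (0 to 1); they miss things now and then, are a little off and sometimes report something else, mostly with a low value. They report only what shows in the picture. A call takes as long as a camera call. They do not tell look-alikes from the thing itself.
- manip.regions_of(picture, name): "pixels" (400x640 bool, what is visible of it) and "box" ([centre column, centre row, width, height] in pixels, round what is visible of it).
The state is a dict: "t": time; "joint_pos": joint angles; "qvel": joint speeds; "tau": joint torques, N m; "eef_pos": TCP position; "orientation": TCP orientation; "wrist_force": force on the tool from outside, world axes, zero at the start; "torque": the same for the moment, N m; "gripper_width": opening from 0.0 (shut) to 1.0 (fully open); "gripper_force": force on a finger pad.
Only numpy, scipy, OpenCV 4.12 (cv2) and the standard library are available. Lean on these libraries where they do the work, as an engineer would, in place of code of your own. Each camera call takes 0.05 s, during which the arm holds its last target. There are 200 camera calls.

## Working session

There is one attempt and no reset: what is moved stays moved. The work goes in short steps, Python scripts to look and compute and a tool call to move; the robot and the scene stay as the last step left them, time stands still between calls to the robot, and variables do not carry over. Pictures are saved under pics/ and viewed, at most 10 in all, crops included, and the job is handed in when it is done.

Besides the shell and the picture viewer there is one more tool, called after "Call:" in YAML: its name, and indented under it one key for each argument. move_arm: Moves the arm, as the interface text tells. Its arguments: {"type":"object","properties":{"targets":{"type":"array"}},"required":["targets"]}

```bash
mkdir -p pics; cat > h.py <<'E'
import numpy as np, cv2
from rig import manip
from scipy.spatial.transform import Rotation as R
def Rq(q): return R.from_quat([q[1],q[2],q[3],q[0]]).as_matrix()
def cloud(f):
    K=np.array(f["intrinsics"]);d=f["depth"];v,u=np.mgrid[0:400,0:640]
    P=np.stack([(u-K[0,2])/K[0,0]*d,(v-K[1,2])/K[1,1]*d,d],-1)
    return P@Rq(f["orientation"]).T+np.array(f["eye"])
def save(f,n,box=None,s=1):
    im=f["pixels"][:,:,::-1]
    if box: im=im[box[1]:box[3],box[0]:box[2]]
    cv2.imwrite("pics/"+n,cv2.resize(np.ascontiguousarray(im),None,fx=s,fy=s))
E
python3 - <<'E'
from h import *
s=manip.sense();print(s["orientation"],s["wrist_force"])
for c in("scene","side"):
    f=manip.grab_frame(c);save(f,c+".png");np.savez(c,**{k:np.array(v) for k,v in f.items()})
    P=cloud(f);print(c,f["eye"],f["intrinsics"])
    for n in("cap_mid","collar_base","radio","cell_mid","mug","driver"):
        for r in manip.regions_of(f,n):
            if r["p"]<.2: continue
            m=r["pixels"]&(f["depth"]>0);Q=P[m]
            print(n,round(r["p"],2),np.round(r["box"]),np.round(np.median(Q,0),3) if len(Q) else 0, np.round(np.percentile(Q,[2,98],axis=0),3).tolist() if len(Q) else 0, f["pixels"][m].mean(0).round() if len(Q) else 0)
E
```

```text
[-6.52024575e-04  9.90367502e-01  1.38462187e-01 -9.37098454e-05] [-0.30661431  0.48365346 -0.21294665]
scene [ 1.22986585 -0.21742663  0.8179444 ] [[382.18569308   0.         310.88222639]
 [  0.         382.18569308 199.58478513]
 [  0.           0.           1.        ]]
cap_mid 0.85 [258. 248.  19.  22.] [ 0.668 -0.239  0.036] [[0.649, -0.263, 0.027], [0.686, -0.213, 0.061]] [231. 162. 180.]
cap_mid 0.85 [309. 205.  21.  19.] [ 0.559 -0.089  0.034] [[0.539, -0.112, 0.007], [0.575, -0.064, 0.061]] [ 18. 182. 169.]
cap_mid 0.73 [272. 211.  23.  26.] [ 0.566 -0.182  0.031] [[0.538, -0.205, 0.01], [0.585, -0.158, 0.062]] [97. 94. 86.]
cap_mid 0.71 [234. 213.  19.  26.] [ 0.539 -0.291  0.032] [[0.511, -0.318, 0.002], [0.555, -0.271, 0.062]] [222. 161. 177.]
collar_base 0.84 [394. 199. 130. 102.] [0.628 0.124 0.087] [[0.473, -0.005, 0.01], [0.719, 0.274, 0.099]] [58. 65. 48.]
collar_base 0.68 [278. 213.  23.  24.] [ 0.564 -0.181  0.031] [[0.536, -0.205, 0.012], [0.585, -0.157, 0.062]] [99. 96. 88.]
radio 0.89 [393. 198. 133. 106.] [0.628 0.125 0.087] [[0.472, -0.006, 0.01], [0.719, 0.2
[... 1314 characters left out ...]
169. 120.  91.] [0.562 0.08  0.086] [[0.451, -0.01, 0.011], [0.706, 0.256, 0.098]] [68. 74. 61.]
collar_base 0.74 [356. 354.  95.  47.] [ 0.44  -0.395  0.023] [[0.388, -0.404, 0.013], [0.568, -0.381, 0.028]] [237.  66.  45.]
radio 0.9 [285. 170. 120.  95.] [0.562 0.082 0.086] [[0.45, -0.01, 0.008], [0.71, 0.258, 0.098]] [70. 76. 63.]
cell_mid 0.86 [368. 210.  14.  23.] [ 0.69  -0.123  0.043] [[0.679, -0.131, 0.004], [0.709, -0.1, 0.061]] [ 89. 101.  76.]
mug 0.7 [441. 277.  45.  53.] [ 0.712 -0.359  0.056] [[0.673, -0.397, 0.005], [0.769, -0.321, 0.092]] [204. 194. 176.]
driver 0.88 [353. 354.  95.  48.] [ 0.441 -0.396  0.023] [[0.388, -0.404, 0.013], [0.571, -0.381, 0.028]] [237.  69.  49.]
```

```bash
python3 - <<'E'
from h import *
a=dict(np.load("scene.npz"));b=dict(np.load("side.npz"))
def crop(f,x): return cv2.resize(np.ascontiguousarray(f["pixels"][x[1]:x[3],x[0]:x[2],::-1]),(400,300),interpolation=cv2.INTER_CUBIC)
cv2.imwrite("pics/c1.png",np.vstack([np.hstack([crop(a,(180,150,480,375)),crop(b,(240,110,480,290))]),np.hstack([crop(a,(250,180,330,240)),crop(b,(300,220,380,280))])]))
# cap bar & flange
for f in(a,b):
    P=cloud(f);X=P.reshape(-1,3)
    near=np.hypot(X[:,0]-.562,X[:,1]+.181)<.035
    bar=X[near&(X[:,2]>.055)&(X[:,2]<.066)];fl=X[near&(X[:,2]>.026)&(X[:,2]<.033)]
    c,(w,h),ang=cv2.minAreaRect((bar[:,:2]*1000).astype(np.float32));print("bar",bar.mean(0).round(4),len(bar),c,w,h,ang)
    print("fl",len(fl),cv2.minEnclosingCircle((fl[:,:2]*1000).astype(np.float32)))
    top=X[(X[:,2]>.08)&(X[:,2]<.09)&(X[:,0]>.4)&(X[:,1]>-.05)]
    print("radio",cv2.minAreaRect((top[:,:2]*1000).astype(np.float32)))
    rim=X[(X[:,2]>.119)&(X[:,2]<.131)&(X[:,0]>.4)&(X[:,1]>-.05)]
    if len(rim)>3:print("rim",len(rim),cv2.minEnclosingCircle((rim[:,:2]*1000).astype(np.float32)),rim[:,2].mean())
E
```

```text
bar [ 0.5598 -0.1808  0.0596] 70 (559.1072998046875, -180.75909423828125) 13.380756378173828 44.91355514526367 81.99762725830078
fl 194 ((558.8475952148438, -181.003662109375), 28.451114654541016)
radio ((596.0530395507812, 392.2156677246094), (820.0397338867188, 288.3265075683594), 87.20992279052734)
rim 258 ((563.1813354492188, 102.7418212890625), 32.31855392456055) 0.12492477418423037
bar [ 0.5579 -0.1806  0.0591] 116 (558.57861328125, -179.71897888183594) 16.119243621826172 43.5727653503418 88.1009750366211
fl 191 ((559.0598754882812, -179.7601318359375), 27.698509216308594)
radio ((1227.91259765625, 422.70599365234375), (1574.293212890625, 859.5755004882812), 0.5789174437522888)
rim 705 ((1283.4061279296875, 360.9432373046875), 795.48828125) 0.12478529384348933
```

View pics/c1.png

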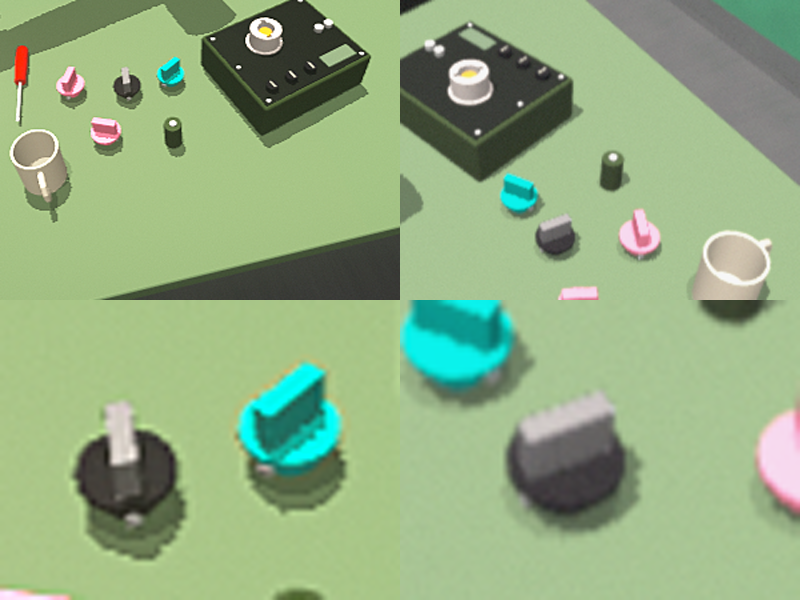

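The black cap with the grey bar is at scene (274,213), in the lower-left crop. The look-alikes are turquoise at (309,205) and pink at (233,213) and (258,248). The dark cell at (309,250) could also be mistaken for it. I choose the black one at (0.559, -0.180). The collar is at about (0.563, 0.103).

```bash
cat >> h.py <<'E'
def plan(pos,yaw):
    "shift (cm) and turn (deg) in tool axes to TCP pos, tool x at yaw (deg), pointing down"
    s=manip.sense();A=Rq(s["orientation"]);c,n=np.cos(np.radians(yaw)),np.sin(np.radians(yaw))
    B=np.array([[c,n,0],[n,-c,0],[0,0,-1.]])
    print("t",s["t"],"pos",np.round(s["eef_pos"],4),"yaw",np.degrees(np.arctan2(A[1,0],A[0,0])).round(2),"F",np.round(s["wrist_force"],1),"M",np.round(s["torque"],2),"g",round(s["gripper_width"],3))
    print("plan",np.round(A.T@(np.array(pos)-s["eef_pos"])*100,2),np.round(np.degrees(R.from_matrix(A.T@B).as_rotvec()),2))
E
python3 - <<'E'
from h import *
plan([.559,-.1805,.17],-5)
for n in("scene","side"):
    f=dict(np.load(n+".npz"));X=cloud(f).reshape(-1,3)
    m=(X[:,2]>.08)&(X[:,2]<.09)&(abs(X[:,0]-.59)<.2)&(abs(X[:,1]-.13)<.2);T=X[m]
    print(cv2.minAreaRect((T[:,:2]*1000).astype(np.float32)))
    m=(X[:,2]>.121)&(X[:,2]<.129)&(np.hypot(X[:,0]-.563,X[:,1]-.103)<.05);T=X[m];print(len(T),cv2.minEnclosingCircle((T[:,:2]*1000).astype(np.float32)))
E
```

```text
t 0.7 pos [ 0.1508 -0.5289  0.2313] yaw 15.92 F [-0.4 -0.4  0.6] M [-0.05 -0.02  0.03] g 1.001
plan [ 48.81 -22.31   6.13] [ 0.    0.   20.92]
((582.4276733398438, 139.24337768554688), (221.48348999023438, 261.7486877441406), 17.559778213500977)
233 ((563.1813354492188, 102.7418212890625), 32.31855392456055)
((583.1854858398438, 140.27708435058594), (221.0279083251953, 260.879150390625), 17.710948944091797)
225 ((563.0263671875, 103.26660919189453), 32.203243255615234)
```

Call:
move_arm:
  targets:
    - [6,-2.8,0,0,0,0,0.55]
    - [12,-5.6,0,0,0,3,0.55]
    - [18,-8.4,1,0,0,6,0.55]
    - [24,-11.2,2,0,0,9,0.55]
    - [30,-14,3,0,0,12,0.55]
    - [36,-16.8,4,0,0,15,0.55]
    - [42,-19.6,5,0,0,18,0.55]
    - [48.7,-22.3,6,0,0,21,0.55]

```text
t: 1.7
eef_pos: [0.5285, -0.2041, 0.1769]
orientation: [0.0, 0.999, -0.045, 0.0]
wrist_force: [-0.8, -0.9, 0.0]
gripper_width: 0.548
gripper_force: 0.0
```

Call:
move_arm:
  targets:
    - [0,0,0,0,0,0,0.55]
    - [0,0,0,0,0,0,0.55]

```text
t: 1.95
eef_pos: [0.527, -0.2056, 0.1768]
orientation: [0.0, 0.999, -0.044, -0.0]
wrist_force: [-0.3, 0.6, -0.1]
gripper_width: 0.548
gripper_force: 0.0
```

```bash
python3 - <<'E'
from h import *
f=manip.grab_frame("wrist");save(f,"w1.png");np.savez("w1",**{k:np.array(v) for k,v in f.items()})
print(f["intrinsics"],f["eye"],f["orientation"])
plan([.559,-.1805,.033],-5)
E
```

```text
[[309.70691629   0.         326.92512566]
 [  0.         309.70691629 198.5533545 ]
 [  0.           0.           1.        ]] [ 0.59398892 -0.21098442  0.31947956] [-0.09010148 -0.6693156   0.73087971  0.09855559]
t 2.0 pos [ 0.5267 -0.2062  0.1771] yaw -5.09 F [ 0.3 -0.4  0.1] M [-0.05 -0.01  0.  ] g 0.55
plan [ 2.99 -2.85 14.41] [ 0.01  0.   -0.09]
```

View pics/w1.png

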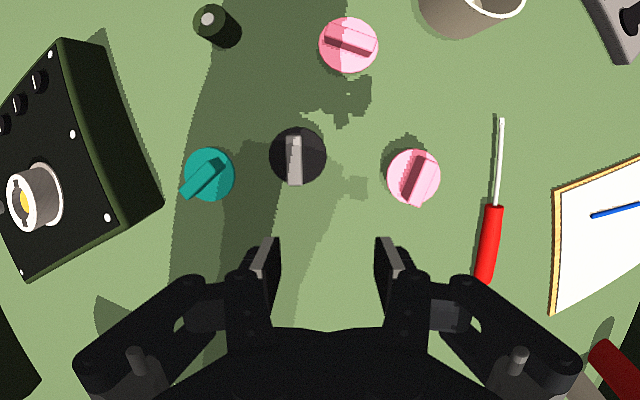

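The wrist picture shows the black cap at (297,155) with its bar near vertical in the image, between the turquoise (208,175) and pink ones. The collar is at (36,197). Next I'll refine the bar position and yaw by intersecting rays at the bar-top height.

```bash
cat >> h.py <<'E'
def fish(f,uv,z):
    K=np.array(f["intrinsics"]);uv=np.atleast_2d(uv).astype(float);d=(uv-K[:2,2])/K[0,0];r=np.linalg.norm(d,axis=1)+1e-9
    ray=np.c_[d*(np.sin(r)/r)[:,None],np.cos(r)]@Rq(f["orientation"]).T;e=np.array(f["eye"])
    return e+ray*((z-e[2])/ray[:,2])[:,None]
def pix(f,P):
    K=np.array(f["intrinsics"]);q=(np.atleast_2d(P)-np.array(f["eye"]))@Rq(f["orientation"]);n=np.linalg.norm(q[:,:2],axis=1)+1e-12
    return q[:,:2]/n[:,None]*np.arctan2(n,q[:,2])[:,None]*K[0,0]+K[:2,2]
def topview(f,c,yaw,half,z,n=300):
    "rectified view of plane z about c, columns along yaw, rows downward = minus the left axis"
    g=np.linspace(-half,half,n);a,b=np.meshgrid(g,-g);t=np.radians(yaw)
    P=np.stack([c[0]+a*np.cos(t)-b*np.sin(t),c[1]+a*np.sin(t)+b*np.cos(t),np.full_like(a,z)],-1).reshape(-1,3)
    uv=pix(f,P).astype(np.float32).reshape(n,n,2)
    return cv2.remap(f["pixels"],uv[...,0],uv[...,1],cv2.INTER_CUBIC)[:,:,::-1]
E
python3 - <<'E'
from h import *
f=dict(np.load("w1.npz"));cv2.imwrite("pics/t1.png",np.hstack([topview(f,(.559,-.1805),0,.04,.059,400),topview(f,(.563,.1025),17.6,.04,.125,400)]))
im=topview(f,(.559,-.1805),0,.04,.059,400);g=cv2.cvtColor(im,cv2.COLOR_BGR2HSV)
m=((g[...,2]>100)&(g[...,1]<45)).astype(np.uint8);k,l,st,ce=cv2.connectedComponentsWithStats(m);i=1+st[1:,4].argmax()
v,u=np.where(l==i);(cx,cy),wh,a=cv2.minAreaRect(np.c_[u,v].astype(np.float32));print(st[i],"c",.559+(cx-199.5)*.0002005,-.1805-(cy-199.5)*.0002005,np.array(wh)*.2,a)
E
```

```text
[   89   155   218    81 12165] c 0.5587210848464966 -0.17969406562805176 [43.21868896 13.23662567] 4.522454261779785
```

View pics/t1.png

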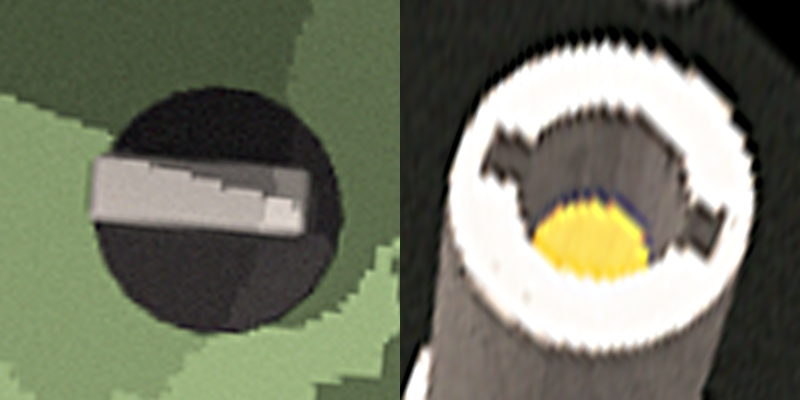

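Rectified view: the bar centre is (0.5587, -0.180) with yaw -4.5°. The collar slots are at (500,152) and (710,228), about -20° from radio x, so world yaw is about -2.3°.

Call:
move_arm:
  targets:
    - [2.95,-2.9,2,0,0,0,0.55]
    - [2.95,-2.9,5,0,0,0,0.55]
    - [2.95,-2.9,8,0,0,0,0.55]
    - [2.95,-2.9,10,0,0,0,0.55]
    - [2.95,-2.9,10,0,0,0,0.55]

```text
t: 2.62
eef_pos: [0.5575, -0.1804, 0.076]
orientation: [-0.0, 0.999, -0.045, -0.001]
wrist_force: [-0.1, -0.9, -0.8]
gripper_width: 0.551
gripper_force: 0.0
```

```bash
python3 - <<'E'
from h import *
plan([.5588,-.180,.034],-4.5)
E
```

```text
t 2.625 pos [ 0.5575 -0.1804  0.076 ] yaw -5.19 F [-0.1 -0.9 -0.8] M [ 0.03 -0.    0.04] g 0.551
plan [ 0.13 -0.05  4.2 ] [-0.02  0.12 -0.69]
```

Call:
move_arm:
  targets:
    - [0.1,0,2,0,0,-0.6,0.55]
    - [0.1,0,3.5,0,0,-0.6,0.55]
    - [0.1,0,4.2,0,0,-0.6,0.55]
    - [0.1,0,4.2,0,0,-0.6,0]
    - [0.1,0,4.2,0,0,-0.6,0]
    - [0.1,0,4.2,0,0,-0.6,0]
    - [0.1,0,4.2,0,0,-0.6,0]
    - [0.1,0,4.2,0,0,-0.6,0]

```text
t: 3.62
eef_pos: [0.5605, -0.1797, 0.0358]
orientation: [0.0, 0.999, -0.039, 0.001]
wrist_force: [-0.2, 0.9, 5.4]
gripper_width: 0.152
gripper_force: 59.5
```

Call:
move_arm:
  targets:
    - [0,0,-2,0,0,0,0]
    - [0,0,-6,0,0,0,0]
    - [0,0,-11,0,0,0,0]
    - [0,0,-15,0,0,0,0]
    - [0,0,-17,0,0,0,0]
    - [0,0,-17,0,0,0,0]

```text
t: 4.38
eef_pos: [0.5606, -0.1797, 0.2061]
orientation: [0.0, 0.999, -0.039, 0.001]
wrist_force: [-0.6, -0.4, -0.4]
gripper_width: 0.151
gripper_force: 58.7
```

```bash
python3 - <<'E'
from h import *
plan([.563,.1025,.20],-2.3)
f=manip.grab_frame("wrist");save(f,"w2.png");np.savez("w2",**{k:np.array(v) for k,v in f.items()})
E
```

```text
t 4.375 pos [ 0.5606 -0.1797  0.2061] yaw -4.48 F [-0.6 -0.4 -0.4] M [-0.04  0.01 -0.  ] g 0.151
plan [ -1.97 -28.15   0.59] [ 0.03 -0.12 -2.18]
```

View pics/w2.png

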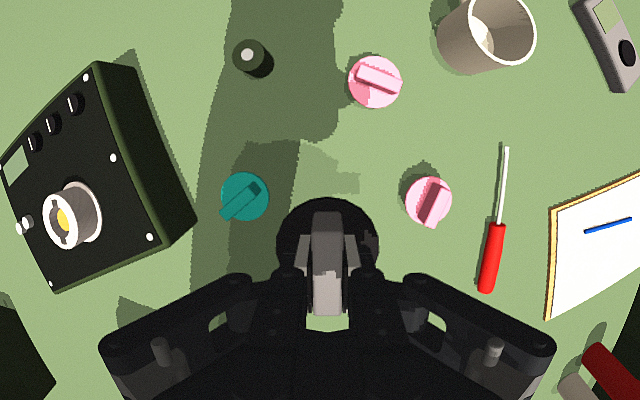

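The cap is held: flange at (327,235), bar between the pads. The collar at (72,215) shows its slots. I'll check where the cap sits in the hand and refine the slot direction.

```bash
python3 - <<'E'
from h import *
f=dict(np.load("w2.npz"))
p=(.5606,-.1797,.2061)
a=topview(f,p,-4.5,.04,p[2]-.0068,400);b=topview(f,(.563,.1025),17.6,.04,.125,400)
a=np.ascontiguousarray(a);b=np.ascontiguousarray(b)
cv2.circle(a,(200,200),140,(0,0,255),1);cv2.circle(a,(200-8,200),140,(255,0,0),1)
cv2.circle(b,(200,200),155,(0,0,255),1);cv2.circle(b,(200,200),87,(0,0,255),1)
for d in(-16,-20,-24):
    t=np.radians(d);cv2.line(b,(200-int(130*np.cos(t)),200+int(130*np.sin(t))),(200+int(130*np.cos(t)),200-int(130*np.sin(t))),(0,255,0),1)
cv2.imwrite("pics/t2.png",np.hstack([a,b]))
E
```

```text
(no output)
```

View pics/t2.png

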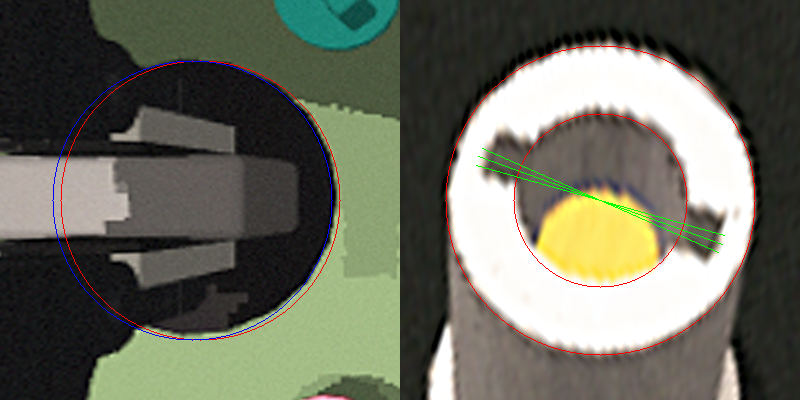

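Call:
move_arm:
  targets:
    - [-0.3,-4,0,0,0,0,0]
    - [-0.6,-9,0,0,0,-1,0]
    - [-1,-14,0,0,0,-2,0]
    - [-1.4,-19,0,0,0,-2,0]
    - [-1.7,-24,0,0,0,-2,0]
    - [-1.9,-28,0,0,0,-2,0]
    - [-1.9,-28,0,0,0,-2,0]

```text
t: 5.3
eef_pos: [0.5658, 0.0372, 0.2044]
orientation: [-0.021, 1.0, 0.023, -0.002]
wrist_force: [-0.4, 0.0, -1.2]
gripper_width: 0.149
gripper_force: 58.8
```

The flange edge fits the circle shifted -1.6 mm along tool x. The rim fits the collar centre (0.563, 0.1025). The slot ends lie along -20° from radio x, so world yaw -2.4°.

```bash
python3 - <<'E'
from h import *
plan([.563+.0016,.1025,.185],-2.4)
E
```

```text
t 5.3 pos [0.5658 0.0372 0.2044] yaw 2.61 F [-0.4  0.  -1.2] M [-0.02 -0.05 -0.03] g 0.149
plan [ 0.19 -6.44  2.21] [-2.4   0.25  5.01]
```

Call:
move_arm:
  targets:
    - [0.1,-3,0.5,-1,0,3,0]
    - [0.2,-6.4,0.8,-2.4,0.2,5,0]
    - [0.2,-6.4,0.8,-2.4,0.2,5,0]
    - [0.2,-6.4,0.8,-2.4,0.2,5,0]

```text
t: 5.8
eef_pos: [0.5677, 0.0423, 0.1997]
orientation: [-0.022, 0.999, 0.027, -0.002]
wrist_force: [-0.3, 0.2, -0.6]
gripper_width: 0.151
gripper_force: 58.8
```

```bash
python3 - <<'E'
from h import *
plan([.563+.0016,.1025,.170],-2.4)
E
```

```text
t 5.8 pos [0.5677 0.0423 0.1997] yaw 3.05 F [-0.3  0.2 -0.6] M [-0.04  0.01  0.01] g 0.151
plan [ 0.02 -5.89  3.23] [-2.53  0.25  5.44]
```

```bash
python3 - <<'E'
from h import *
s=manip.sense();print(np.round(s["joint_pos"],3),np.round(s["qvel"],3),np.round(s["tau"],1))
E
```

```text
[0.052 0.126 0.156 1.604 0.044 3.141] [-0.001 -0.003  0.003 -0.001  0.     0.   ] [  0.1 -55.3  47.4   0.    0.2   0. ]
```

Joint 6 is at its limit. The cap works the same after a half turn, so I turn about 175° the other way. That also leaves room for the clockwise twist.

Call:
move_arm:
  targets:
    - [0,0,0,0,0,-10,0]
    - [0,0,0,0,0,-20,0]
    - [0,0,0,0,0,-30,0]
    - [0,0,0,0,0,-40,0]
    - [0,0,0,0,0,-50,0]
    - [0,0,0,0,0,-60,0]
    - [0,0,0,0,0,-70,0]
    - [0,0,0,0,0,-80,0]

```text
t: 6.8
eef_pos: [0.5677, 0.0423, 0.1998]
orientation: [-0.018, 0.747, 0.665, 0.013]
wrist_force: [-0.8, -0.3, -2.0]
gripper_width: 0.151
gripper_force: 58.8
```

```bash
python3 - <<'E'
from h import *
plan([.563-.0016,.1025,.19],177.6)
E
```

```text
t 6.8 pos [0.5677 0.0423 0.1998] yaw 83.36 F [-0.8 -0.3 -2. ] M [-0.08  0.02  0.07] g 0.151
plan [ 5.86 -1.31  1.25] [  1.63  -2.34 -94.21]
```

Call:
move_arm:
  targets:
    - [0,0,0,0.17,-0.25,-10,0]
    - [0,0,0,0.35,-0.5,-20,0]
    - [1,0,0,0.5,-0.75,-30,0]
    - [2,0,0,0.7,-1,-40,0]
    - [3,0,0,0.87,-1.25,-50,0]
    - [4,-1,0,1,-1.5,-60,0]
    - [5,-1.3,0.5,1.2,-1.75,-70,0]
    - [5.86,-1.3,0.8,1.4,-2,-80,0]

```text
t: 7.8
eef_pos: [0.5617, 0.1028, 0.1945]
orientation: [-0.003, 0.144, 0.99, 0.002]
wrist_force: [1.3, 0.4, -1.1]
gripper_width: 0.15
gripper_force: 58.8
```

```bash
python3 - <<'E'
from h import *
plan([.563-.0016,.1025,.175],177.6)
E
```

```text
t 7.8 pos [0.5617 0.1028 0.1945] yaw 163.4 F [ 1.3  0.4 -1.1] M [ 0.05 -0.02 -0.  ] g 0.15
plan [ 0.01 -0.04  1.95] [  0.23  -0.36 -14.2 ]
```

Call:
move_arm:
  targets:
    - [0,0,0.5,0.1,-0.2,-7,0]
    - [0,0,1,0.2,-0.4,-14.2,0]
    - [0,0,1.5,0.2,-0.4,-14.2,0]
    - [0,0,1.5,0.2,-0.4,-14.2,0]

```text
t: 8.3
eef_pos: [0.5616, 0.1024, 0.179]
orientation: [-0.0, 0.025, 1.0, 0.0]
wrist_force: [-0.3, 0.6, -0.9]
gripper_width: 0.146
gripper_force: 58.8
```

```bash
python3 - <<'E'
from h import *
plan([.563-.0016,.1025,.161-.005],177.6)
f=manip.grab_frame("wrist");np.savez("w3",**{k:np.array(v) for k,v in f.items()})
p=manip.sense()["eef_pos"]
a=np.ascontiguousarray(topview(f,(.563,.1025),177.6,.05,.125,400));b=np.ascontiguousarray(topview(f,p,177.6,.05,p[2]-.0068,400))
cv2.circle(a,(200,200),124,(0,0,255),1);cv2.circle(b,(200-6,200),112,(0,0,255),1)
cv2.line(a,(0,200),(400,200),(0,255,0),1)
cv2.imwrite("pics/t3.png",np.hstack([a,b]))
E
```

```text
t 8.3 pos [0.5616 0.1024 0.179 ] yaw 177.11 F [-0.3  0.6 -0.9] M [ 0.01 -0.01  0.08] g 0.146
plan [0.02 0.01 2.3 ] [ 0.02 -0.02 -0.49]
```

View pics/t3.png

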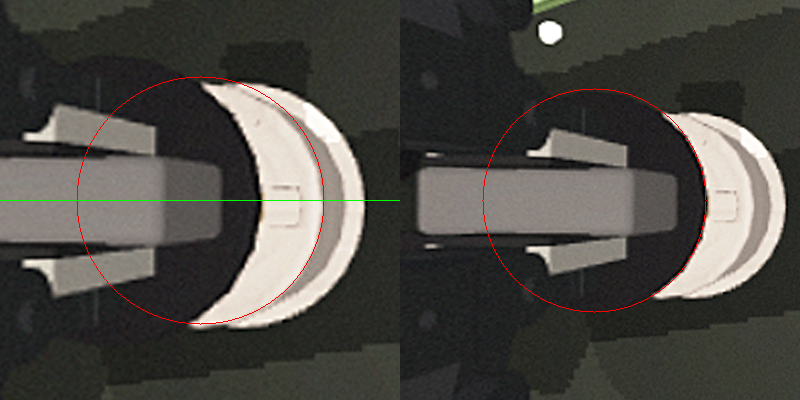

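The rim and the slot at (285,205) lie about 1 mm off the line, with the flange about 0.4 mm off. I correct y by +0.6 mm and descend gently.

Call:
move_arm:
  targets:
    - [0,0.06,1,0,0,-0.5,0]
    - [0,0.06,1.8,0,0,-0.5,0]
    - [0,0.06,2.2,0,0,-0.5,0]
    - [0,0.06,2.4,0,0,-0.5,0]
    - [0,0.06,2.6,0,0,-0.5,0]
    - [0,0.06,2.7,0,0,-0.5,0]

```text
t: 9.1
eef_pos: [0.5619, 0.1032, 0.1523]
orientation: [0.0, 0.019, 1.0, 0.0]
wrist_force: [-0.7, 0.2, -0.7]
gripper_width: 0.148
gripper_force: 58.8
```

```bash
python3 - <<'E'
from h import *
plan([.5616,.103,.1388],177.6)
E
```

```text
t 9.1 pos [0.5619 0.1032 0.1523] yaw 177.77 F [-0.7  0.2 -0.7] M [-0.03  0.06  0.01] g 0.148
plan [ 0.03 -0.02  1.35] [0.03 0.03 0.17]
```

Foot about 8.5 mm below the rim with no force, so the lugs are in the slots. I push on in small steps.

Call:
move_arm:
  targets:
    - [0,0,0.2,0,0,0,0]
    - [0,0,0.4,0,0,0,0]
    - [0,0,0.5,0,0,0,0]
    - [0,0,0.5,0,0,0,0]

```text
t: 9.6
eef_pos: [0.5619, 0.1032, 0.1476]
orientation: [0.0, 0.019, 1.0, 0.0]
wrist_force: [-0.6, -0.1, 4.2]
gripper_width: 0.155
gripper_force: 59.5
```

Call:
move_arm:
  targets:
    - [0,0,0.2,0,0,0,0]
    - [0,0,0.4,0,0,0,0]
    - [0,0,0.5,0,0,0,0]
    - [0,0,0.5,0,0,0,0]

```text
t: 10.1
eef_pos: [0.5619, 0.1032, 0.1425]
orientation: [0.0, 0.019, 1.0, 0.0]
wrist_force: [-1.1, -1.1, 6.1]
gripper_width: 0.153
gripper_force: 59.8
```

Call:
move_arm:
  targets:
    - [0,0,0.15,0,0,0,0]
    - [0,0,0.3,0,0,0,0]
    - [0,0,0.38,0,0,0,0]
    - [0,0,0.38,0,0,0,0]

```text
t: 10.6
eef_pos: [0.5619, 0.1032, 0.139]
orientation: [0.001, 0.019, 1.0, 0.0]
wrist_force: [-2.0, -0.5, 7.8]
gripper_width: 0.148
gripper_force: 60.1
```

Call:
move_arm:
  targets:
    - [0,0.02,0.03,0,0,6,0]
    - [0,0.03,0.03,0,0,12,0]
    - [-0.01,0.05,0.03,0,0,18,0]
    - [-0.01,0.06,0.03,0,0,24,0]
    - [-0.02,0.08,0.03,0,0,30,0]
    - [-0.03,0.09,0.03,0,0,35,0]
    - [-0.04,0.1,0.03,0,0,40,0]
    - [-0.04,0.1,0.03,0,0,40,0]

```text
t: 11.6
eef_pos: [0.5627, 0.1046, 0.139]
orientation: [0.001, 0.361, 0.933, 0.001]
wrist_force: [-1.4, 1.3, 8.2]
gripper_width: 0.148
gripper_force: 60.1
```

```bash
python3 - <<'E'
from h import *
plan([.5616,.103,.1388],177.6-50)
E
```

```text
t 11.6 pos [0.5627 0.1046 0.139 ] yaw 137.72 F [-1.4  1.3  8.2] M [ 0.45  0.28 -0.07] g 0.148
plan [-0.03 -0.19  0.02] [1.400e-01 1.000e-02 1.012e+01]
```

Call:
move_arm:
  targets:
    - [0,0.01,0,0,0,4,0]
    - [0,0.02,0,0,0,8,0]
    - [0,0.03,0,0,0,10,0]
    - [0,0.03,0,0,0,10,0]

```text
t: 12.1
eef_pos: [0.563, 0.1048, 0.139]
orientation: [0.001, 0.44, 0.898, 0.001]
wrist_force: [-0.8, 1.9, 8.4]
gripper_width: 0.151
gripper_force: 60.1
```

```bash
python3 - <<'E'
from h import *
plan([.5616,.103,.1388],177.6-54)
E
```

```text
t 12.1 pos [0.563  0.1048 0.139 ] yaw 127.76 F [-0.8  1.9  8.4] M [ 0.36  0.28 -0.05] g 0.151
plan [-0.06 -0.22  0.02] [0.14 0.   4.16]
```

Call:
move_arm:
  targets:
    - [0,0,0,0,0,1.5,0]
    - [0,0,0,0,0,2.5,0]
    - [0,0,0,0,0,2.5,0]

```text
t: 12.48
eef_pos: [0.5629, 0.1047, 0.139]
orientation: [0.001, 0.46, 0.888, 0.001]
wrist_force: [-1.4, 1.1, 8.2]
gripper_width: 0.15
gripper_force: 60.2
```

```bash
python3 - <<'E'
from h import *
plan([.5616,.103,.1388],177.6-54)
E
```

```text
t 12.475 pos [0.5629 0.1047 0.139 ] yaw 125.28 F [-1.4  1.1  8.2] M [0.3  0.38 0.02] g 0.15
plan [-0.06 -0.21  0.02] [0.13 0.   1.68]
```

Call:
move_arm:
  targets:
    - [0,0,0,0,0,1,0]
    - [0,0,0,0,0,2,0]
    - [0,0,0,0,0,2,0]

```text
t: 12.85
eef_pos: [0.5625, 0.1046, 0.1389]
orientation: [0.0, 0.475, 0.88, 0.001]
wrist_force: [-3.5, 0.4, 8.8]
gripper_width: 0.151
gripper_force: 60.3
```

```bash
python3 - <<'E'
from h import *
plan([.5616,.103,.1388],177.6-54)
E
```

```text
t 12.85 pos [0.5625 0.1046 0.1389] yaw 123.28 F [-3.5  0.4  8.8] M [0.03 0.72 0.08] g 0.151
plan [-0.08 -0.16  0.01] [ 0.08 -0.01 -0.32]
```

The stop is felt. I ease back 1°, let the spring lift the cap, then open the gripper.

Call:
move_arm:
  targets:
    - [0,0,0,0,0,-1,0]
    - [0,0,-0.15,0,0,-1,0]
    - [0,0,-0.3,0,0,-1,0]
    - [0,0,-0.4,0,0,-1,0]
    - [0,0,-0.4,0,0,-1,0]

```text
t: 13.48
eef_pos: [0.5626, 0.1045, 0.1426]
orientation: [0.0, 0.467, 0.884, 0.001]
wrist_force: [-2.5, 0.8, 5.5]
gripper_width: 0.15
gripper_force: 59.9
```

```bash
python3 - <<'E'
from h import *
plan([.5616,.103,.1388],177.6-54)
E
```

```text
t 13.475 pos [0.5626 0.1045 0.1426] yaw 124.28 F [-2.5  0.8  5.5] M [0.11 0.53 0.06] g 0.15
plan [-0.07 -0.16  0.38] [ 0.07 -0.01  0.68]
```

Call:
move_arm:
  targets:
    - [0,0,-0.1,0,0,0,0]
    - [0,0,-0.15,0,0,0,0]
    - [0,0,-0.15,0,0,0,0]

```text
t: 13.85
eef_pos: [0.5625, 0.1045, 0.1438]
orientation: [0.0, 0.467, 0.884, 0.0]
wrist_force: [-0.6, 0.9, 4.2]
gripper_width: 0.146
gripper_force: 59.6
```

Call:
move_arm:
  targets:
    - [0,0,-0.05,0,0,0,0]
    - [0,0,-0.05,0,0,0,0]

```text
t: 14.1
eef_pos: [0.5625, 0.1045, 0.1439]
orientation: [-0.0, 0.467, 0.884, 0.0]
wrist_force: [1.0, 1.9, 0.3]
gripper_width: 0.151
gripper_force: 59.0
```

Rising 0.5 mm no longer moves the cap and the push has gone, so it is caught. Now I release.

Call:
move_arm:
  targets:
    - [0,0,0,0,0,0,0.5]
    - [0,0,0,0,0,0,0.5]
    - [0,0,0,0,0,0,0.5]
    - [0,0,0,0,0,0,0.5]
    - [0,0,-2,0,0,0,0.5]
    - [0,0,-5,0,0,0,0.5]
    - [0,0,-9,0,0,0,0.5]
    - [0,0,-12,0,0,0,0.5]

```text
t: 15.1
eef_pos: [0.5625, 0.1043, 0.266]
orientation: [0.001, 0.467, 0.884, 0.001]
wrist_force: [0.8, 0.1, -0.2]
gripper_width: 0.501
gripper_force: 0.0
```

Call:
move_arm:
  targets:
    - [-5,0,-3,0,0,0,0.5]
    - [-10,0,-3,0,0,0,0.5]
    - [-10,0,-3,0,0,0,0.5]

```text
t: 15.48
eef_pos: [0.6201, 0.0191, 0.2932]
orientation: [-0.0, 0.469, 0.883, -0.0]
wrist_force: [0.0, -0.4, -0.2]
gripper_width: 0.5
gripper_force: 0.0
```

```bash
python3 - <<'E'
from h import *
for c in("scene","side"):
    f=manip.grab_frame(c);X=cloud(f).reshape(-1,3);n=np.hypot(X[:,0]-.563,X[:,1]-.103)<.03
    z=X[n&(X[:,2]>.127)&(X[:,2]<.2)]
    t=z[z[:,2]>np.percentile(z[:,2],99)-.006]
    print(c,len(z),np.percentile(z[:,2],[50,90,99]).round(4),t.mean(0).round(4),len(t))
    save(f,"e_"+c+".png",(330,100,480,220) if c=="scene" else (240,80,390,200),4)
print(manip.sense()["wrist_force"],manip.sense()["t"])
E
```

```text
scene 344 [0.1397 0.1679 0.17  ] [0.5649 0.1009 0.1677] 75
side 345 [0.144  0.1677 0.1696] [0.5641 0.1004 0.1674] 73
[-0.0321798   0.48758781  0.21799298] 15.575
```

View pics/e_side.png

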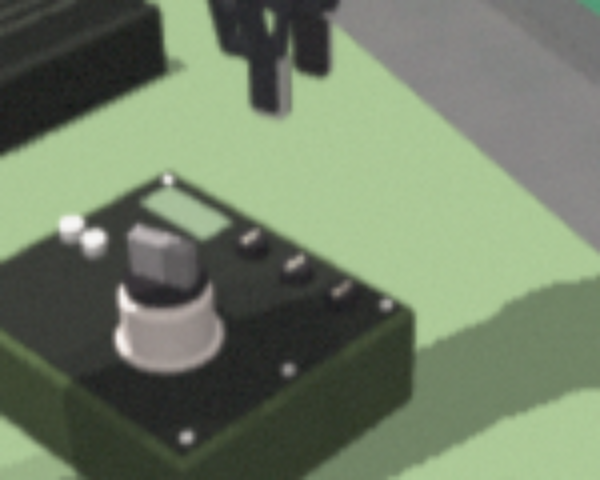

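The cap sits on the collar with its bar up and the gripper clear. The bar top at 0.1675 matches the locked value of 0.167. One quick tilt check from close above before handing in.

```bash
python3 - <<'E'
from h import *
Z=[]
for c in("scene","side"):
    f=manip.grab_frame(c);X=cloud(f).reshape(-1,3);n=np.hypot(X[:,0]-.563,X[:,1]-.1025)<.032
    for lo,hi in((.132,.142),(.164,.172)):
        q=X[n&(X[:,2]>lo)&(X[:,2]<hi)]
        A=np.c_[q[:,:2]-q[:,:2].mean(0),np.ones(len(q))]
        w=np.ones(len(q),bool)
        for _ in range(6):
            s=np.linalg.lstsq(A[w],q[w,2],rcond=None)[0];w=abs(A@s-q[:,2])<.0015
        r=cv2.minAreaRect((q[w,:2]*1000).astype(np.float32));print(c,lo,w.sum(),s.round(4),np.round(r[0],1),np.round(r[1],1),round(r[2]),np.round(cv2.minEnclosingCircle((q[w,:2]*1000).astype(np.float32))[0],1))
E
```

```text
scene 0.132 121 [0.0085 0.0023 0.138 ] [566.2  99.3] [53.9 48.9] 54 [563.6 101. ]
scene 0.164 58 [-0.1005 -0.03    0.1678] [565.6 100.8] [13.5 43.2] 30 [563.1  99.4]
side 0.132 95 [0.0052 0.0287 0.1378] [562.5  96.8] [41.9 52.8] 70 [564.2 101.6]
side 0.164 44 [-0.0395 -0.026   0.1683] [564.5 102.2] [15.7 41.1] 34 [564.6 102.2]
```

```bash
python3 -c "
from rig import manip
print(manip.sign_off())"
```

```text
the job is handed in; nothing more can be done
None
```

The cap is pushed in, twisted clockwise to its stop, caught by the collar and let go; before hand-in it measured upright within about 0.03 rad, about 13 mm above the rim and about 2 mm off the axis (the hand-in call gave no verdict).

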